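# Seat a keyed blank in the riveting nest and set the counter

### The arm

A 6-joint arm with a two-finger parallel gripper is mounted at the origin on a cart in front of the work surface, level with it; the furniture and walls round the work are solid. World frame = base frame: x ahead of the robot, y to its left, z up, the work surface at z = 0. Lengths are in m, angles in rad, forces in N, time in s.
With the tool pointing down it reaches from about 0.3 to 0.775 m from the base axis. Payload 14.6 kg.
Tool frame: the origin (TCP) lies at the very end of the fingers, on their centre line; the grasp point (between the pads) lies 19 mm behind it; z points along the fingers, y is the direction in which the jaws open and shut (so a half turn about z gives the same grasp; the last joint's range is limited). The gripper opens to 94 mm and grips with 3 to 60 N. Pads are 16 mm wide; open, the fingers measure 119 mm over their backs; the gripper's body (75 mm by 177 mm) begins 78 mm behind the grasp point.
Start: joints at [-1.377, 0.3, 1.521, -0, 1.321, -0.067], TCP at [0.142, -0.531, 0.205] pointing down, gripper open.
Joint ranges: [-3.03, 3.03], [-0.79, 2.21], [0.23, 2.52], [-1.04, 4.18], [0, 3.07], [-2.55, 2.55]. Speed limits (rad/s): [2.22, 2.22, 2.57, 3.14, 3.14, 3.14].

### API

Orientations are given as [roll, pitch, yaw] about the fixed x, y, z axes, in that order (R = Rz(yaw) Ry(pitch) Rx(roll)).
In Python, from station import get_obs, vision, hand_in gives the robot as it stands.
- The arm moves only by the tool play_rows, never from a script. Its argument "moves" is a list of rows, each an object with "claw": the opening, from 0 (shut) to 1 (fully open); "linear": the shift along the tool's x, y, z in mm, a list of three; "turn": the turn, a rotation vector about the tool's x, y, z in rad, a list of three. In form: [{"claw": claw, "linear": [tx, ty, tz], "turn": [ax, ay, az]}, ...]. A call has 1 to 8 rows; each row is the pose to reach, as a shift and turn from the pose measured when the call began, along the tool's axes at that moment; what a row does not reach only later rows make up. A row lasts 1/8 s, in which the tool goes at most 62.5 mm and 10.7 degrees, less where a joint would pass 70% of its speed; a pose out of reach is approached as far as the arm can. A call with a gripper value outside its range is refused whole. The fingers move at their own pace and stop on an object; "force" is the grip in N (left out, the last holds). Time passes only in rows, so rows that repeat a pose let the fingers close. It gives the time, the measured TCP pose, the force and the opening at its end, in the units of the state.
- get_obs(): the state, without advancing time (a new reading comes with each control period).
- vision.camera(name): name is "scene" or "top" or "wrist"; returns the picture (420x560x3 uint8, blue, green, red); there is no depth.
- vision.camera_info(name): a dict with "camera_matrix" (3x3 intrinsics, pixels), "rvec" (rotation vector, rad) and "tvec" (3), from world to camera coordinates, as OpenCV has them; the wrist camera has in their place "mount" (4x4, takes a point from camera to tool coordinates, whose origin is the TCP and whose axes are the flange's). Camera axes: x right, y down, z forward; pixel columns grow to the right and rows downward; lengths in m; the calibration is good to about 2 mm. A picture is of the moment at which its call begins: read the wrist's pose just before it. camera_info takes no time and is no camera call.
- hand_in(): hands the job in, once; it reports no verdict.
The state is a dict: "time_s": time; "qpos": joint angles; "joint_vel": joint speeds; "tau": joint torques, N m; "ee_pos": TCP position; "eef_rot": TCP orientation; "force": force on the tool from outside, world axes, zero at the start; "moment": the same for the moment, N m; "grip_width": finger opening in m.
Only numpy, scipy, OpenCV 4.12 (cv2) and the standard library are available. Lean on these libraries where they do the work, as an engineer would, in place of code of your own. Each camera call takes 0.05 s, during which the arm holds its last target.

### The job

Seat the notched steel blank fully home in the nest of the riveting fixture; its key pin stands in one of three places, so find by looking or trying which way round the nest accepts the blank. Then, with the blank seated, press the recessed button on the fixture fully down with the tip of the stylus, with nothing else and not before, and stand the stylus back fully down in its holder. Leave the other things on the worktop where they are.

Things in the scene. Friction and masses are not known exactly. Their poses are not given: they have to be found in the camera images.
- blank_mid (a point): The blank, a bare steel foot, 60 mm high in all, about 0.3 kg: a square plate 60 x 60 x 10 mm with a square tube stub 25 x 25 mm, 50 mm high, on its middle, sides parallel to the plate's. One off-centre notch in the plate's -x edge (see notch). This point lies on its axis 30 mm above the underside; z points up the stub, x and y along the plate's sides. Take it by the stub.
- notch (a point): Middle of the blank's notch, which goes through the plate: 15 mm wide along y (y = +4.5 to +19.5 mm from the blank's axis; middle at x = -22.5, y = 12, 5 mm above the underside) and open at the -x edge (x = -30 to -15 mm). Axes as the blank's.
- fixture: Riveting fixture, fixed to the worktop: a steel base plate (6 mm high) with an aluminium nest block (84 x 84 mm, top at 22 mm, square pocket in it) and, centred 100 mm to its -y side, a grey button pod (56 x 56 mm, top at 34 mm). Origin on the worktop under the nest's centre; axes along the block's sides.
- nest_rim (a point): Centre of the nest's pocket, level with the rim: 64 x 64 mm, 12 mm deep, chamfered. A round steel key pin (7 mm thick, 7 mm high) stands on the pocket's floor in one of three places: (x, y) = (-23, 12), (-12, -23) or (12, 23) mm from the centre; dark flush plugs close the other two. Axes as the fixture's. Which place has the key varies and no pose tells it: look, or try.
- pocket_floor (a point): Centre of the pocket's floor, 10 mm above the worktop; axes as the fixture's. The blank goes down only with its notch over the key: its yaw against the fixture is then 0, +90 or -90 degrees for the three key places in the order given at nest_rim. Fully home its underside lies here, its plate's top 2 mm below the rim; wrongly turned it stops on the key, 7 mm too high.
- set_button (a joint): Travel of the spring button in the pod, m: 0 up, 0.005 fully down (about 4 N), springs back by itself.
- button_top (a point): Centre of the top of the button, a steel cap 12 mm across at the bottom of a round hole 15 mm wide; it stands 24 mm above the worktop, 10 mm below the pod's top, so that fingers do not reach it. Moves with the button.
- stylus_mid (a point): The stylus: an upright steel hand tool 88 mm long: from below a 6 mm thick tip 34 mm long, a collar 20 mm across and 4 mm high, then a round dark grip 14 mm thick and 50 mm long. This point lies on its axis, 44 mm above the tip's end (6 mm above the foot of the grip); z points from tip to grip. About 60 g. It stands in the holder, the collar resting on the holder's top.
- stylus_tip (a point): End of the stylus' tip, on its axis.
- holder_mouth (a point): Centre of the round hole (10 mm wide, 37 mm deep) in the top of the stylus holder, a plain aluminium block 46 x 46 x 40 mm fixed to the worktop; this point is level with the block's top, 40 mm above the worktop. With the stylus in place its tip is 34 mm below this point.
- carton_m5: Bystander: small cardboard carton 65 x 70 mm, 55 mm high, close to the blank on the blank's +x or +y side. Origin under its centre.
- plug_gauge: Bystander: plug gauge, a lying black rod with steel ends, 98 mm long (along y), 12 mm thick, on the other of the blank's +x and +y sides. Origin under its centre.
- wrench_10: Bystander: flat spanner 134 mm long (along y), 25 mm wide, 8 mm thick. Origin under its centre.
- cup_steel: Bystander: open grey steel cup, 59 mm across, 64 mm high. Origin under its centre.
- oil_bottle: Bystander: yellowish oil bottle with a red spout, 48 mm across, 92 mm high. Origin under its centre.
Not all that is in view belongs to the job. What is shaped like the part that bears blank_mid but pink or purple is not meant. There is more than one size of the part that bears stylus_mid; the job needs the smaller.

How it is judged:
On the way, in this order (a step that is already met when the one before it is completed fails the run):
1. the blank is fully home in the nest (horizontal distance between blank_mid and pocket_floor below 0.004 m and z of blank_mid in the frame of fixture between 0.037 and 0.0425 m and angle between blank_mid's own z axis and vertical below 0.05 rad), for 0.2 s.
2. the stylus' tip presses the button fully down, the blank seated (all of step 1 and value of joint set_button above 0.004 m and distance between stylus_tip and button_top below 0.008 m), for 0.05 s.
At the end, for the whole second after the job is handed in: The blank lies flat in the nest's pocket (centre within 4 mm, height within 2.5 mm of fully home, tilt under 0.05 rad), the button is up again, and the stylus stands in its holder (tip at least 31 mm down the hole, within 6 mm of its axis, tilt under 0.12 rad) (all of step 1 and value of joint set_button below 0.0015 m and horizontal distance between stylus_tip and holder_mouth below 0.006 m and z of stylus_tip in the frame of holder_mouth below -0.031 m and angle between stylus_mid's own z axis and vertical below 0.12 rad); the robot touches nothing.
It fails at once if the button is pressed while the blank is not seated (value of joint set_button above 0.002 m and not (horizontal distance between blank_mid and pocket_floor below 0.004 m and z of blank_mid in the frame of fixture between 0.037 and 0.0425 m and angle between blank_mid's own z axis and vertical below 0.05 rad)).
It fails at once if the button is pressed by something else than the stylus' tip (value of joint set_button above 0.002 m and distance between stylus_tip and button_top above 0.015 m).
It fails at once if a bystander is moved by more than 20 mm (distance of any of carton_m5, plug_gauge, wrench_10, cup_steel, oil_bottle from where it was at the start of the episode above 0.02 m).
It also fails if it takes over 72 s, if anything falls off the work surface, if the arm or the gripper's body presses on something with over 40 N, if the wrist force passes 120 N, or if a joint passes its speed limit or range.

## Working session

There is one attempt and no reset: what is moved stays moved. The work goes in short steps, Python scripts to look and compute and a tool call to move; the robot and the scene stay as the last step left them, time stands still between calls to the robot, and variables do not carry over. Pictures are saved under pics/ and viewed, and the job is handed in when it is done.

Besides the shell and the picture viewer there is one more tool, called as name(argument=value, ...) on one line, values as JSON. play_rows: Moves the arm, as the interface text tells. Its arguments: {"type":"object","properties":{"moves":{"type":"array","items":{"type":"object","properties":{"claw":{"type":"number"},"linear":{"type":"array","items":{"type":"number"}},"turn":{"type":"array","items":{"type":"number"}}}}},"force":{"type":"number"}},"required":["moves"]}

```bash
mkdir -p pics; ls; python3 - <<'E'
from station import get_obs, vision
import cv2
print(get_obs())
for n in ["scene","top","wrist"]:
    im=vision.camera(n); cv2.imwrite(f"pics/{n}0.png",im); print(n,vision.camera_info(n))
E
```

```text
pics
{'time_s': 0.0, 'qpos': array([-1.37657179e+00,  3.00469013e-01,  1.52162372e+00, -2.47617361e-06,
        1.32066999e+00, -6.65609762e-02]), 'joint_vel': array([ 2.64225485e-05, -3.19667288e-04,  1.00726121e-03,  1.88443840e-04,
        9.40600960e-04,  5.71847313e-05]), 'tau': array([-3.45092318e-03, -5.31810522e+01, -3.52736306e+01,  7.06806011e-02,
        2.43765773e-02, -9.82852157e-05]), 'ee_pos': array([ 0.14177624, -0.53113017,  0.20486943]), 'eef_rot': array([-3.14042501e+00, -7.54309487e-05,  2.60786084e-01]), 'force': array([0.22050141, 0.51899433, 0.7188971 ]), 'moment': array([ 0.01337047,  0.03761553, -0.02607916]), 'grip_width': 0.09415010048383299}
scene {'camera_matrix': array([[442.57854939,   0.        , 275.01176879],
       [  0.        , 442.57854939, 208.86635594],
       [  0.        ,   0.        ,   1.        ]]), 'rvec': array([ 0.81052307, -2.46049921,  1.17558843]), 'tvec': array([0.58743856, 0.13831682, 0.94057316])}
top {'camera_matrix': array([[411.77717873,   0.        , 279.29608074],
       [  0.        , 411.77717873, 208.73514957],
       [  0.        ,   0.        ,   1.        ]]), 'rvec': array([ 2.10783792, -2.15269955,  0.19276158]), 'tvec': array([0.21581204, 0.55075088, 0.91950296])}
wrist {'camera_matrix': array([[369.85010569,   0.        , 270.98214255],
       [  0.        , 369.85010569, 207.22783069],
       [  0.        ,   0.        ,   1.        ]]), 'mount': array([[-5.58769685e-05, -9.72943059e-01, -2.31045020e-01,
         6.70083766e-02],
       [ 9.99999997e-01, -6.85429534e-05,  4.67935750e-05,
         2.47022411e-05],
       [-6.13639921e-05, -2.31045017e-01,  9.72943059e-01,
        -1.80065397e-01],
       [ 0.00000000e+00,  0.00000000e+00,  0.00000000e+00,
         1.00000000e+00]])}
```

View pics/scene0.png

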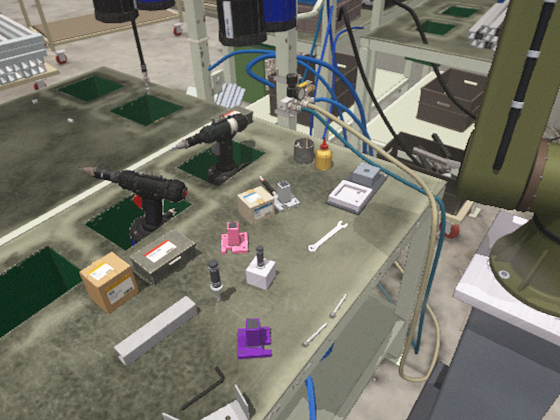

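View pics/top0.png

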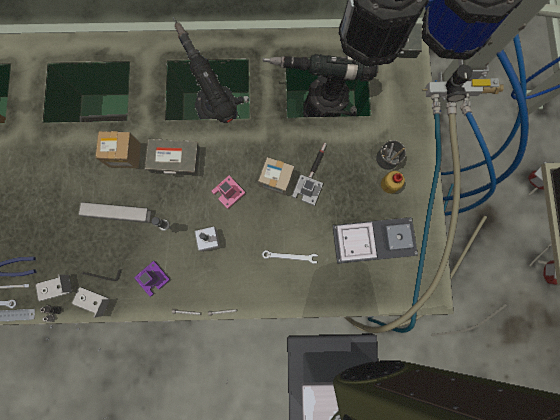

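View pics/wrist0.png

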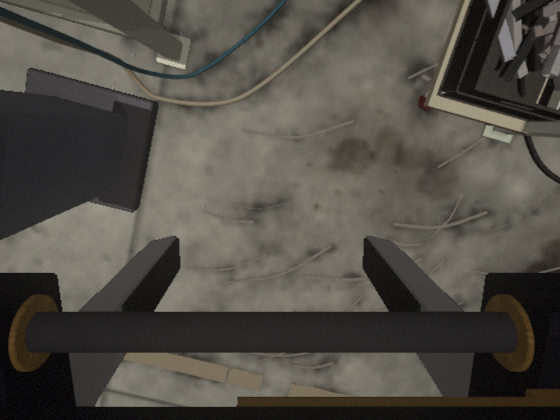

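The candidates seen so far (top view):
- **Blank:** the grey foot at (309,187). The pink foot at (229,191) and the purple one at (152,278) are decoys.
- **Stylus:** the one in the holder at (207,237), or the one standing at (163,224).
- **Fixture:** nest at (355,242), pod at (400,237).

I'll check these in enlarged crops.

```bash
cat > h.py <<'E'
import numpy as np, cv2
from station import get_obs, vision
from scipy.spatial.transform import Rotation as R
def cam(name,obs=None):
    i=vision.camera_info(name); K=i["camera_matrix"]
    if name=="wrist":
        o=obs; T=np.eye(4); T[:3,:3]=R.from_euler('xyz',o["eef_rot"]).as_matrix(); T[:3,3]=o["ee_pos"]
        M=T@i["mount"]; Rc=M[:3,:3].T; t=-Rc@M[:3,3]; return K,Rc,t
    return K,cv2.Rodrigues(i["rvec"])[0],np.array(i["tvec"])
def ray(c,u,v,z):
    K,Rc,t=c; d=Rc.T@np.linalg.solve(K,[u,v,1.]); o=-Rc.T@t
    return o+d*(z-o[2])/d[2]
def proj(c,P):
    K,Rc,t=c; p=(Rc@np.asarray(P,float).T).T+t; p=p@K.T; return p[...,:2]/p[...,2:]
def crop(f,x0,y0,x1,y1,s,out):
    im=cv2.imread(f)[y0:y1,x0:x1]; cv2.imwrite(out,cv2.resize(im,None,fx=s,fy=s,interpolation=cv2.INTER_CUBIC))
E
python3 - <<'E'
from h import *
crop("pics/top0.png",140,140,260,260,5,"pics/c1.png")
crop("pics/top0.png",260,140,340,220,7,"pics/c2.png")
crop("pics/top0.png",320,205,430,275,7,"pics/c3.png")
crop("pics/scene0.png",195,165,315,300,4,"pics/c4.png")
E
```

```text
(no output)
```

View pics/c1.png

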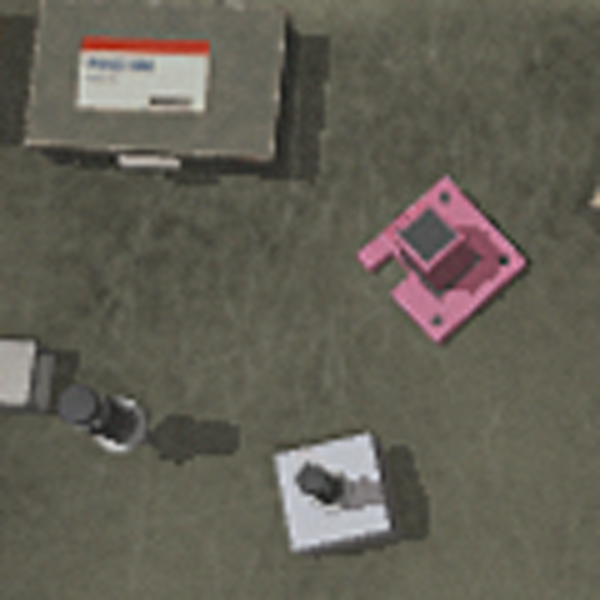

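View pics/c2.png

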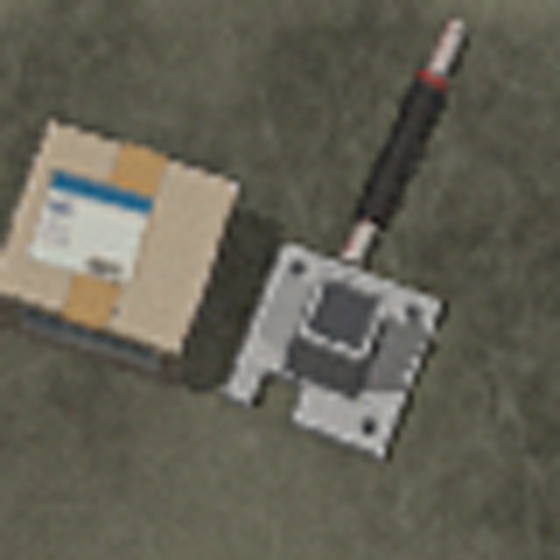

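View pics/c3.png

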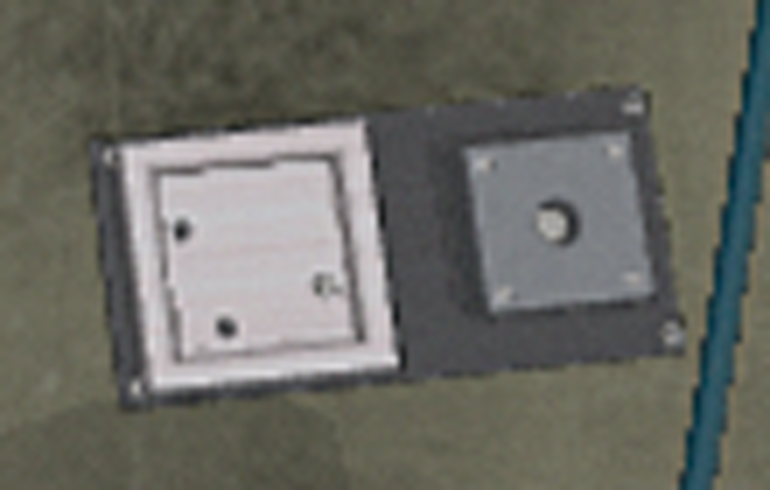

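View pics/c4.png

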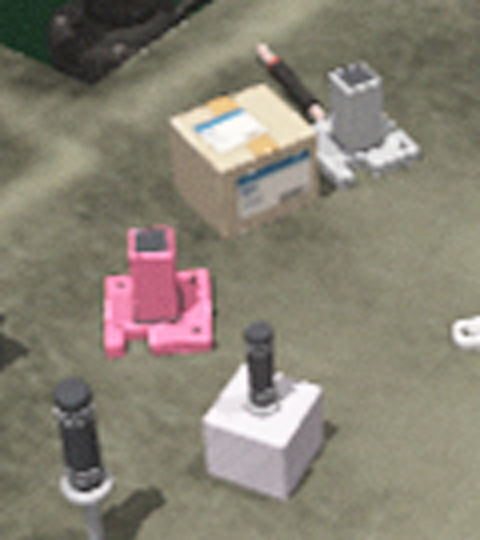

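The blank is the grey foot. The smaller stylus is the one in the holder. The key pin (light ring at c3 (325,286)) is on the −y side, low, and the dark plugs are on the left and at the bottom. That puts the key at (-12,-23), so the blank's yaw is fixture +90°. Next I'll fit the poses.

```bash
cat > fit.py <<'E'
from h import *
from scipy.optimize import least_squares
c=cam("top")
def fit(pts,model,x0,s,off,cc=None):
    cc=cc or c
    px=(np.array(pts,float)+.5)/s-.5+off; model=np.array(model,float)
    def f(p):
        P=model.copy(); P[:,:2]=model[:,:2]@np.array([[np.cos(p[2]),np.sin(p[2])],[-np.sin(p[2]),np.cos(p[2])]])+p[:2]
        return (proj(cc,P)-px).ravel()
    r=least_squares(f,x0); return r.x, np.abs(r.fun).max()
def sq(h,z,cy=0): return [[h,h+cy,z],[h,-h+cy,z],[-h,-h+cy,z],[-h,h+cy,z]]
E
python3 - <<'E'
from fit import *
b=fit([(285,245),(440,300),(383,457),(228,392)],sq(.03,.01),[.6,0,-.3],7,[260,140]); print("blank",b,np.degrees(b[0][2]))
print(fit([(325,278),(385,292),(362,358),(300,338)],sq(.0125,.06),[.6,0,-.3],7,[260,140]))
f=fit([(120,145),(365,120),(400,368),(148,390),(463,148),(628,133),(655,297),(490,313)],sq(.042,.022)+sq(.028,.034,-.1),[.5,-.1,0],7,[320,205]); print("fix",f,np.degrees(f[0][2]))
h=fit([(275,455),(370,432),(390,530),(295,550)],sq(.023,.04),[.5,.3,0],5,[140,140]); print("holder",h)
x,y,a=f[0]
print("pocket r",np.hypot(x,y))
E
```

```text
blank (array([ 0.60938512,  0.13386376, -0.39120005]), np.float64(0.5490655574130869)) -22.414111827265085
(array([ 0.60886921,  0.13429041, -0.3474871 ]), np.float64(1.0723176434457002))
fix (array([0.47805368, 0.02171426, 0.07626129]), np.float64(0.4448833583340388)) 4.369450189452503
holder (array([0.49090835, 0.37700255, 0.20775675]), np.float64(0.35494338699987793))
pocket r 0.4785465806986703
```

```bash
python3 - <<'E'
from h import *
t=cam("top");s=cam("scene")
for px in [(437,120),(431,200),(425,240),(410,320),(455,150),(450,240),(410,322),(375,322)]:
    print(px,[ (z,ray(t,*px,z)[:2].round(2),proj(s,ray(t,*px,z)).round(0)) for z in (0,.1,.2)])
crop("pics/scene0.png",240,60,480,300,3,"pics/c5.png")
E
```

```text
(437, 120) [(0, array([ 0.79, -0.21]), array([301., 132.])), (0.1, array([ 0.75, -0.17]), array([304., 112.])), (0.2, array([ 0.71, -0.12]), array([309.,  88.]))]
(431, 200) [(0, array([ 0.58, -0.17]), array([352., 156.])), (0.1, array([ 0.56, -0.13]), array([354., 133.])), (0.2, array([ 0.54, -0.1 ]), array([357., 107.]))]
(425, 240) [(0, array([ 0.48, -0.15]), array([379., 170.])), (0.1, array([ 0.47, -0.11]), array([380., 146.])), (0.2, array([ 0.46, -0.08]), array([382., 118.]))]
(410, 320) [(0, array([ 0.29, -0.1 ]), array([436., 202.])), (0.1, array([ 0.3 , -0.07]), array([436., 174.])), (0.2, array([ 0.31, -0.04]), array([435., 142.]))]
(455, 150) [(0, array([ 0.71, -0.25]), array([328., 134.])), (0.1, array([ 0.67, -0.2 ]), array([331., 114.])), (0.2, array([ 0.64, -0.15]), array([334.,  90.]))]
(450, 240) [(0, array([ 0.48, -0.21]), array([388., 161.])), (0.1, array([ 0.47, -0.17]), array([390., 138.])), (0.2, array([ 0.46, -0.13]), array([391., 110.]))]
(410, 322) [(0, array([ 0.29, -0.1 ]), array([438., 203.])), (0.1, array([ 0.3 , -0.07]), array([437., 175.])), (0.2, array([ 0.31, -0.04]), array([437., 143.]))]
(375, 322) [(0, array([ 0.29, -0.02]), array([424., 220.])), (0.1, array([0.3 , 0.01]), array([424., 190.])), (0.2, array([0.31, 0.03]), array([425., 155.]))]
```

View pics/c5.png

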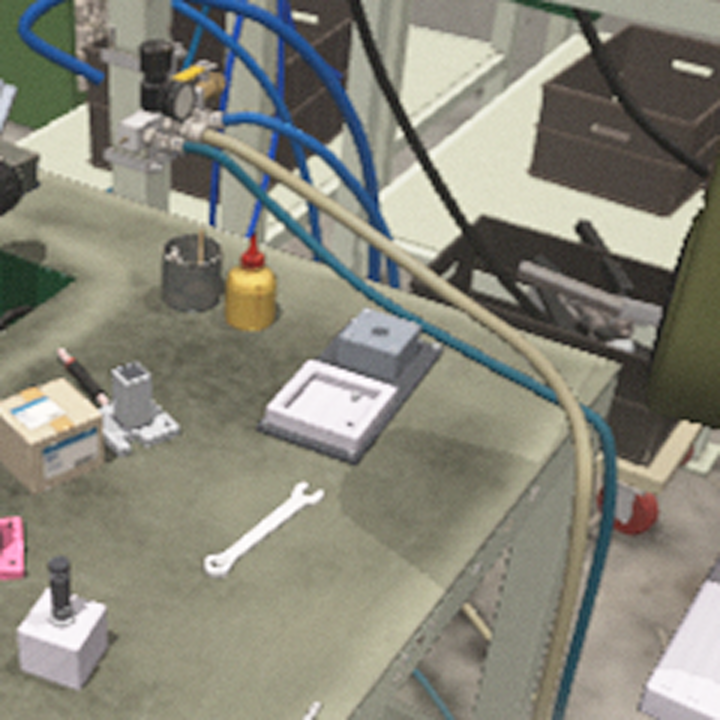

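```bash
cat >> h.py <<'E'
def rel(pos,yaw,obs=None):
    o=obs or get_obs(); A=R.from_euler('xyz',o["eef_rot"]); B=R.from_euler('xyz',[np.pi,0,yaw])
    print("lin",(A.inv().apply(np.array(pos)-o["ee_pos"])*1000).round(1).tolist(),"turn",(A.inv()*B).as_rotvec().round(3).tolist())
E
python3 - <<'E'
from h import *
rel([.609,.134,.22],np.radians(67.6))
E
```

```text
lin [622.9, -522.2, -14.5] turn [-0.001, -0.0, -0.919]
```

play_rows(moves=[{"claw": 0.7, "linear": [623, -522, -14.5], "turn": [0, 0, -0.919]}, {"claw": 0.7, "linear": [623, -522, -14.5], "turn": [0, 0, -0.919]}, {"claw": 0.7, "linear": [623, -522, -14.5], "turn": [0, 0, -0.919]}, {"claw": 0.7, "linear": [623, -522, -14.5], "turn": [0, 0, -0.919]}, {"claw": 0.7, "linear": [623, -522, -14.5], "turn": [0, 0, -0.919]}, {"claw": 0.7, "linear": [623, -522, -14.5], "turn": [0, 0, -0.919]}, {"claw": 0.7, "linear": [623, -522, -14.5], "turn": [0, 0, -0.919]}, {"claw": 0.7, "linear": [623, -522, -14.5], "turn": [0, 0, -0.919]}])

```text
time_s: 1.15
ee_pos: [0.43, -0.1204, 0.2146]
eef_rot: [-3.141, -0.001, 1.18]
force: [1.5, -0.8, 0.7]
grip_width: 0.0656
```

```bash
python3 - <<'E'
from h import *
rel([.609,.134,.22],np.radians(67.6))
E
```

```text
lin [303.4, 68.5, -5.2] turn [-0.0, -0.001, -0.0]
```

play_rows(moves=[{"claw": 0.7, "linear": [303.4, 68.5, -5.2], "turn": [0, 0, 0]}, {"claw": 0.7, "linear": [303.4, 68.5, -5.2], "turn": [0, 0, 0]}, {"claw": 0.7, "linear": [303.4, 68.5, -5.2], "turn": [0, 0, 0]}, {"claw": 0.7, "linear": [303.4, 68.5, -5.2], "turn": [0, 0, 0]}, {"claw": 0.7, "linear": [303.4, 68.5, -5.2], "turn": [0, 0, 0]}, {"claw": 0.7, "linear": [303.4, 68.5, -5.2], "turn": [0, 0, 0]}, {"claw": 0.7, "linear": [303.4, 68.5, -5.2], "turn": [0, 0, 0]}])

```text
time_s: 2.02
ee_pos: [0.6086, 0.1336, 0.2194]
eef_rot: [-3.141, 0.0, 1.18]
force: [0.0, -1.1, 0.4]
grip_width: 0.0653
```

```bash
python3 - <<'E'
from h import *
o=get_obs(); im=vision.camera("wrist"); cv2.imwrite("pics/w1.png",im)
np.save("o1.npy",np.r_[o["ee_pos"],o["eef_rot"]]); print(o["ee_pos"],o["eef_rot"],o["qpos"])
E
```

```text
[0.60860978 0.13362931 0.2194427 ] [-3.14071475e+00  3.89022642e-05  1.17996676e+00] [1.57178943e-01 4.56565473e-01 1.27469023e+00 4.29638818e-04
 1.41110658e+00 5.47940041e-01]
```

View pics/w1.png

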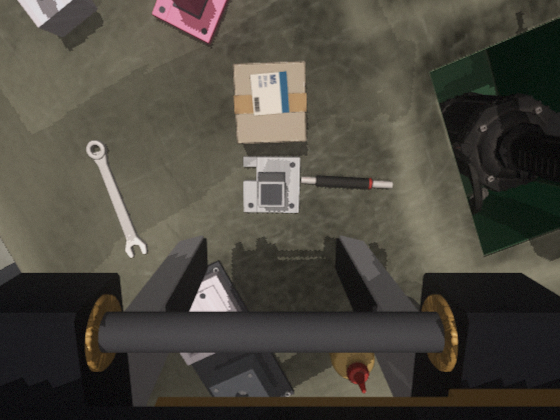

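```bash
python3 - <<'E'
from fit import *
v=np.load("o1.npy"); o=dict(ee_pos=v[:3],eef_rot=v[3:])
w=cam("wrist",o)
print(proj(w,[v[:3],[.609,.134,.06],[.609,.134,.01]]))
crop("pics/w1.png",225,130,325,230,7,"pics/c6.png")
E
```

```text
[[270.28100955 252.62620496]
 [270.99551082 192.33180955]
 [271.03925478 183.33232439]]
```

View pics/c6.png

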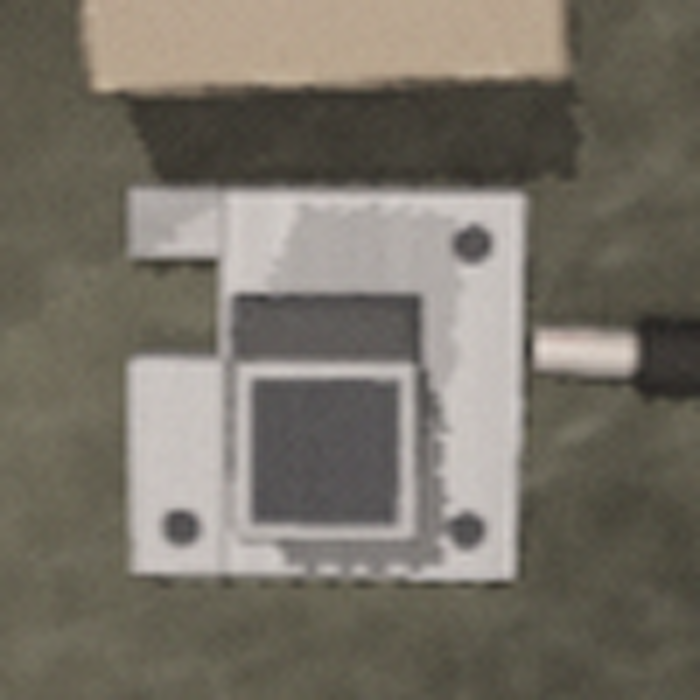

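```bash
python3 - <<'E'
from fit import *
v=np.load("o1.npy"); o=dict(ee_pos=v[:3],eef_rot=v[3:])
w=cam("wrist",o)
print(fit([(528,193),(517,580),(128,574),(128,187)],sq(.03,.01),[.6,.13,-.39],7,[225,130],w))
print(fit([(420,362),(416,540),(233,540),(235,362)],sq(.0125,.06),[.6,.13,-.39],7,[225,130],w))
print(fit([(528,193),(517,580),(128,574),(128,187)]+[(420,362),(416,540),(233,540),(235,362)],sq(.03,.01)+sq(.0125,.06),[.6,.13,-.39],7,[225,130],w))
rel([.6095,.134,.026],-.3895+np.pi/2)
E
```

```text
(array([ 0.60837065,  0.13248918, -0.40548954]), np.float64(0.17920227696799884))
(array([ 0.60847962,  0.13237442, -0.39910238]), np.float64(0.5116301721303387))
(array([ 0.60843229,  0.13242452, -0.40432442]), np.float64(0.5965236088756285))
lin [1.1, 0.6, 194.0] turn [-0.0, -0.0, -0.002]
```

```bash
python3 - <<'E'
from h import *
rel([.6086,.1328,.028],-.40+np.pi/2)
E
```

```text
lin [-0.4, 0.2, 192.0] turn [-0.0, -0.0, 0.008]
```

play_rows(moves=[{"claw": 0.7, "linear": [-0.5, 0.2, 60], "turn": [0, 0, 0.009]}, {"claw": 0.7, "linear": [-0.5, 0.2, 120], "turn": [0, 0, 0.009]}, {"claw": 0.7, "linear": [-0.5, 0.2, 165], "turn": [0, 0, 0.009]}, {"claw": 0.7, "linear": [-0.5, 0.2, 192], "turn": [0, 0, 0.009]}, {"claw": 0.7, "linear": [-0.5, 0.2, 192], "turn": [0, 0, 0.009]}])

```text
time_s: 2.7
ee_pos: [0.6074, 0.1313, 0.0269]
eef_rot: [-3.139, 0.001, 1.169]
force: [-0.4, -0.1, 0.1]
grip_width: 0.0656
```

play_rows(moves=[{"claw": 0.1, "linear": [0, 0, 0], "turn": [0, 0, 0]}, {"claw": 0.1, "linear": [0, 0, 0], "turn": [0, 0, 0]}, {"claw": 0.1, "linear": [0, 0, 0], "turn": [0, 0, 0]}, {"claw": 0.1, "linear": [0, 0, 0], "turn": [0, 0, 0]}], force=30)

```text
time_s: 3.2
ee_pos: [0.6075, 0.1314, 0.0273]
eef_rot: [-3.139, 0.001, 1.169]
force: [-1.1, 0.7, -0.6]
grip_width: 0.0295
```

play_rows(moves=[{"claw": 0.1, "linear": [0, 0, 0], "turn": [0, 0, 0]}, {"claw": 0.1, "linear": [0, 0, 0], "turn": [0, 0, 0]}, {"claw": 0.1, "linear": [0, 0, 0], "turn": [0, 0, 0]}])

```text
time_s: 3.58
ee_pos: [0.6075, 0.1314, 0.0273]
eef_rot: [-3.139, 0.001, 1.169]
force: [-0.6, -0.0, -0.6]
grip_width: 0.0251
```

play_rows(moves=[{"claw": 0.1, "linear": [0, 0, -40], "turn": [0, 0, 0]}, {"claw": 0.1, "linear": [0, 0, -90], "turn": [0, 0, 0]}, {"claw": 0.1, "linear": [0, 0, -140], "turn": [0, 0, 0]}, {"claw": 0.1, "linear": [0, 0, -140], "turn": [0, 0, 0]}])

```text
time_s: 4.08
ee_pos: [0.6092, 0.1317, 0.1711]
eef_rot: [3.139, -0.002, 1.169]
force: [-0.0, 0.0, -4.1]
grip_width: 0.0248
```

```bash
python3 - <<'E'
from h import *
o=get_obs(); im=vision.camera("wrist"); cv2.imwrite("pics/w2.png",im)
np.save("o2.npy",np.r_[o["ee_pos"],o["eef_rot"]]); print(o["ee_pos"],o["eef_rot"],o["grip_width"],o["force"])
E
```

```text
[0.60923522 0.13168202 0.17113222] [ 3.13852851e+00 -2.46499687e-03  1.16884103e+00] 0.024789340091146566 [-0.02484175  0.02179641 -4.10869278]
```

View pics/w2.png

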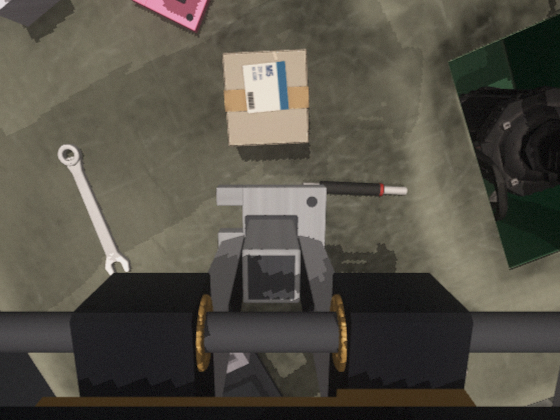

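The blank is held (opening 24.8 mm, about 4 N). I'll measure where it sits in the grip.

```bash
python3 - <<'E'
from h import *
crop("pics/w2.png",200,170,345,315,5,"pics/c7.png")
E
```

```text
(no output)
```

View pics/c7.png

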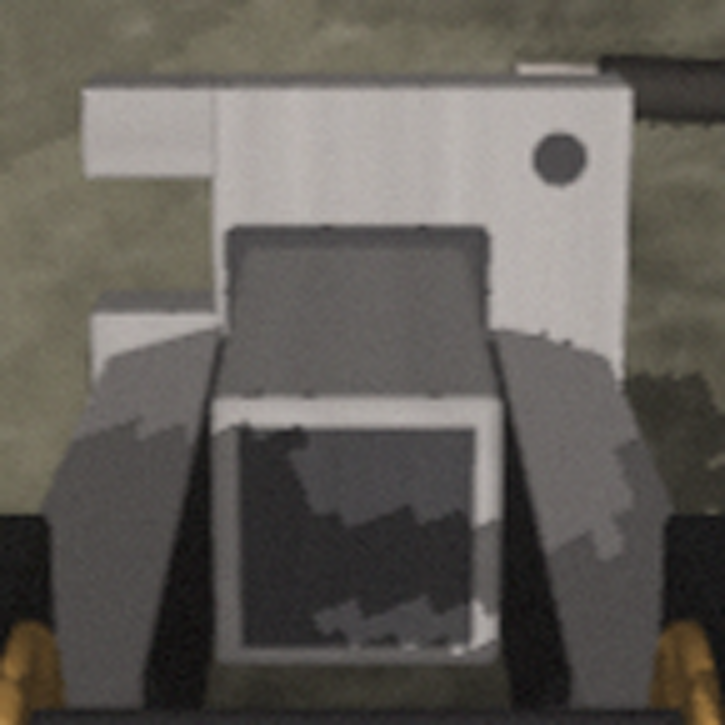

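```bash
cat > hold.py <<'E'
from h import *
from scipy.optimize import least_squares
i=vision.camera_info("wrist"); M=i["mount"]; K=i["camera_matrix"]
Rc=M[:3,:3].T; t=-Rc@M[:3,3]
B=np.array([(30,30,10),(-30,30,10),(-30,19.5,10),(-30,4.5,10),(12.5,12.5,60),(-12.5,12.5,60),(12.5,-12.5,60),(-12.5,-12.5,60)])/1000
px=(np.array([(632,87),(83,89),(83,176),(92,313),(501,398),(211,400),(499,662),(213,662)])+.5)/5-.5+[200,170]
def f(p):
    # blank->tool: x_t = by, y_t = bx, z_t=-bz
    A=np.array([[0,1,0],[1,0,0],[0,0,-1.]])
    P=(R.from_rotvec(p[3:6]).as_matrix()@A@B.T).T+p[:3]
    return np.r_[(proj((K,Rc,t),P)-px).ravel(),(p[2]-.0273)*3000, p[3:5]*30]
r=least_squares(f,[0,0,.027,0,0,0]); print(r.x.round(4),r.fun.round(2))
E
python3 hold.py
```

```text
[ 0.0013  0.0006  0.0275 -0.0045 -0.0004 -0.0023] [ 0.55 -0.32 -0.39 -0.56  0.31  0.9  -0.51 -0.32  0.62 -0.51 -0.74 -0.88
  0.1   0.92  0.06  0.91  0.46 -0.14 -0.01]
```

```bash
python3 - <<'E'
from h import *
rel([.575,.022,.21],.0763+np.pi)
E
```

```text
lin [-113.7, 12.3, -42.0] turn [-0.0, -0.001, -2.049]
```

play_rows(moves=[{"claw": 0.1, "linear": [0, 0, -42], "turn": [0, 0, -0.18]}, {"claw": 0.1, "linear": [-40, 5, -42], "turn": [0, 0, -0.36]}, {"claw": 0.1, "linear": [-80, 8, -42], "turn": [0, 0, -0.54]}, {"claw": 0.1, "linear": [-113.7, 12.3, -42], "turn": [0, 0, -0.72]}, {"claw": 0.1, "linear": [-113.7, 12.3, -42], "turn": [0, 0, -0.9]}, {"claw": 0.1, "linear": [-113.7, 12.3, -42], "turn": [0, 0, -1.08]}, {"claw": 0.1, "linear": [-113.7, 12.3, -42], "turn": [0, 0, -1.26]}, {"claw": 0.1, "linear": [-113.7, 12.3, -42], "turn": [0, 0, -1.44]}])

```text
time_s: 5.12
ee_pos: [0.5742, 0.022, 0.2075]
eef_rot: [-3.14, -0.004, 2.615]
force: [0.1, 0.4, -2.5]
grip_width: 0.0249
```

```bash
python3 - <<'E'
from h import *
rel([.575,.022,.21],.0763+np.pi)
E
```

```text
lin [-0.7, 0.4, -2.5] turn [-0.001, -0.005, -0.603]
```

play_rows(moves=[{"claw": 0.1, "linear": [-0.7, 0.4, -2.5], "turn": [0, -0.004, -0.603]}, {"claw": 0.1, "linear": [-0.7, 0.4, -2.5], "turn": [0, -0.004, -0.603]}, {"claw": 0.1, "linear": [-0.7, 0.4, -2.5], "turn": [0, -0.004, -0.603]}, {"claw": 0.1, "linear": [-0.7, 0.4, -2.5], "turn": [0, -0.004, -0.603]}, {"claw": 0.1, "linear": [-0.7, 0.4, -2.5], "turn": [0, -0.004, -0.603]}])

```text
time_s: 5.75
ee_pos: [0.5744, 0.022, 0.208]
eef_rot: [-3.142, -0.004, -3.066]
force: [-0.9, 0.6, -4.9]
grip_width: 0.0249
```

```bash
python3 - <<'E'
from h import *
o=get_obs(); im=vision.camera("wrist"); cv2.imwrite("pics/w3.png",im)
np.save("o3.npy",np.r_[o["ee_pos"],o["eef_rot"]]); print(o["ee_pos"],o["eef_rot"],o["grip_width"],o["force"])
crop("pics/w3.png",200,80,440,260,3,"pics/c8.png")
E
```

```text
[0.57440623 0.02201452 0.2079572 ] [-3.14157729 -0.00411867 -3.06601043] 0.024887810348044197 [-0.91106945  0.55594676 -4.88759319]
```

View pics/w3.png

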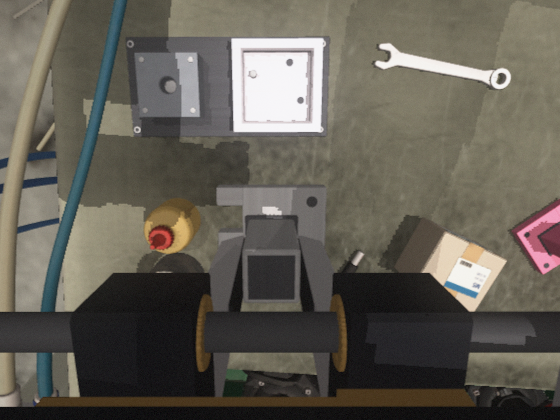

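View pics/c8.png

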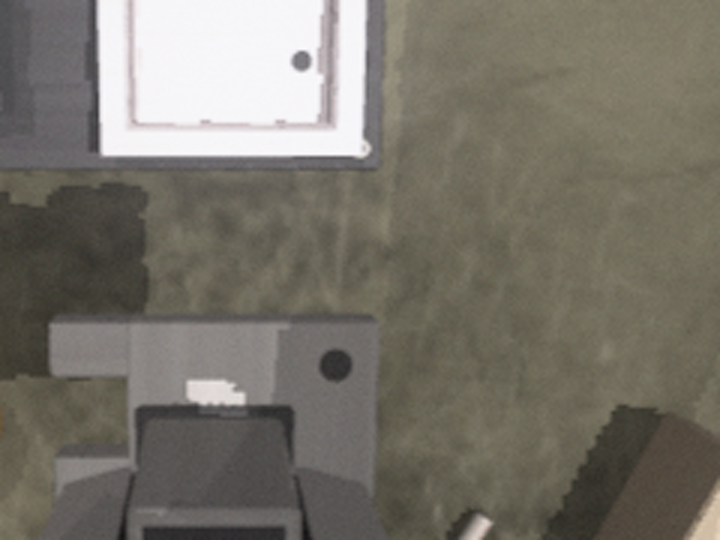

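The wrist view shows the pin at (252,74) and plugs at (290,62) and (301,100), so the key is at (-12,-23). The notch of the held blank also faces left and up, which matches. I'll refine the fixture pose from this view.

```bash
python3 - <<'E'
from h import *
crop("pics/w3.png",120,25,340,145,3.5,"pics/c9.png")
E
```

```text
(no output)
```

View pics/c9.png

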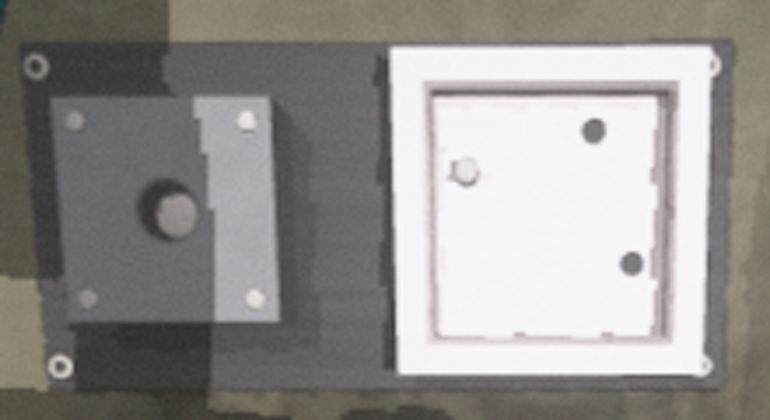

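```bash
python3 - <<'E'
from fit import *
v=np.load("o3.npy"); o=dict(ee_pos=v[:3],eef_rot=v[3:]); w=cam("wrist",o)
n=[(706,375),(398,375),(389,46),(713,47)]; p=[(279,322),(68,323),(50,98),(272,96)]
for a in (fit(n+p,sq(.042,.022)+sq(.028,.034,-.1),[.478,.022,.076],3.5,[120,25],w), fit(n,sq(.042,.022),[.478,.022,.076],3.5,[120,25],w)): print(a)
f=fit(n+p,sq(.042,.022)+sq(.028,.034,-.1),[.478,.022,.076],3.5,[120,25],w)[0]
for q in [(465,172),]: print(ray(w,*((np.array(q)+.5)/3.5-.5+[120,25]),.017))
c_,s_=np.cos(f[2]),np.sin(f[2]); print(f[:2]+np.array([[c_,-s_],[s_,c_]])@[-.012,-.023])
E
```

```text
(array([0.47667951, 0.02031473, 0.0776692 ]), np.float64(1.1762919941613177))
(array([0.47665166, 0.02053322, 0.07801379]), np.float64(0.933956337822849))
[ 0.46684807 -0.00372891  0.017     ]
[ 0.46650028 -0.00354702]
```

```bash
python3 - <<'E'
from h import *
rel([.478,.0199,.08],.0777+np.pi)
E
```

```text
lin [96.0, 5.1, 128.7] turn [-0.0, -0.004, -0.003]
```

play_rows(moves=[{"claw": 0.1, "linear": [50, 5, 20], "turn": [0, -0.004, -0.003]}, {"claw": 0.1, "linear": [96, 5.1, 60], "turn": [0, -0.004, -0.003]}, {"claw": 0.1, "linear": [96, 5.1, 100], "turn": [0, -0.004, -0.003]}, {"claw": 0.1, "linear": [96, 5.1, 128.7], "turn": [0, -0.004, -0.003]}, {"claw": 0.1, "linear": [96, 5.1, 128.7], "turn": [0, -0.004, -0.003]}, {"claw": 0.1, "linear": [96, 5.1, 128.7], "turn": [0, -0.004, -0.003]}])

```text
time_s: 6.55
ee_pos: [0.4785, 0.0199, 0.0809]
eef_rot: [-3.141, 0.001, -3.064]
force: [0.6, 0.1, -3.1]
grip_width: 0.0249
```

```bash
python3 - <<'E'
from h import *
o=get_obs();print(o["ee_pos"],o["eef_rot"],o["force"])
rel([.478,.0199,.06],.0777+np.pi)
im=vision.camera("wrist"); cv2.imwrite("pics/w4.png",im)
crop("pics/w4.png",190,130,350,320,3,"pics/c10.png")
E
```

```text
[0.47849234 0.01985388 0.08086565] [-3.14138192e+00  1.43642744e-03 -3.06428445e+00] [ 0.64397449  0.11160829 -3.05784918]
lin [0.5, 0.1, 20.9] turn [-0.0, 0.001, -0.0]
```

View pics/c10.png

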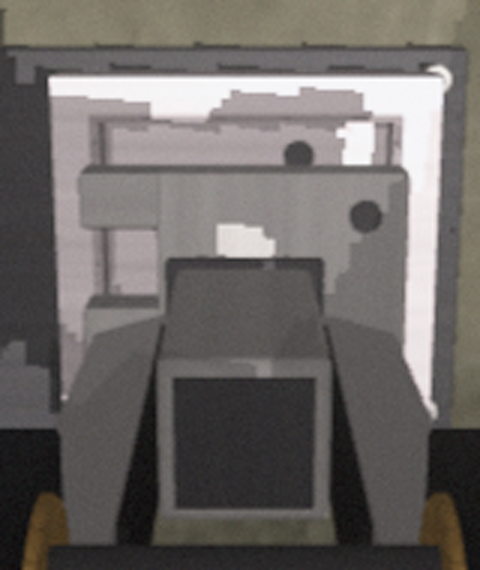

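play_rows(moves=[{"claw": 0.1, "linear": [0.5, 0.1, 12], "turn": [0, 0, 0]}, {"claw": 0.1, "linear": [0.5, 0.1, 24], "turn": [0, 0, 0]}, {"claw": 0.1, "linear": [0.5, 0.1, 30], "turn": [0, 0, 0]}, {"claw": 0.1, "linear": [0.5, 0.1, 35], "turn": [0, 0, 0]}, {"claw": 0.1, "linear": [0.5, 0.1, 39], "turn": [0, 0, 0]}, {"claw": 0.1, "linear": [0.5, 0.1, 43], "turn": [0, 0, 0]}, {"claw": 0.1, "linear": [0.5, 0.1, 44], "turn": [0, 0, 0]}])

```text
time_s: 7.48
ee_pos: [0.4783, 0.0199, 0.0372]
eef_rot: [-3.141, 0.002, -3.064]
force: [-2.5, 0.7, 6.6]
grip_width: 0.0248
```

```bash
python3 - <<'E'
from h import *
o=get_obs();print(o["ee_pos"],o["eef_rot"],o["force"],o["moment"])
E
```

```text
[0.47834148 0.01993263 0.0372364 ] [-3.14128865e+00  2.24489471e-03 -3.06408177e+00] [-2.46113296  0.72138831  6.57349039] [ 0.07749464  0.66169741 -0.00115837]
```

It is at seated height with light contact. I'll release and lift.

play_rows(moves=[{"claw": 0.55, "linear": [0, 0, 0], "turn": [0, 0, 0]}, {"claw": 0.55, "linear": [0, 0, 0], "turn": [0, 0, 0]}, {"claw": 0.55, "linear": [0, 0, 0], "turn": [0, 0, 0]}, {"claw": 0.55, "linear": [0, 0, -20], "turn": [0, 0, 0]}, {"claw": 0.55, "linear": [0, 0, -70], "turn": [0, 0, 0]}, {"claw": 0.55, "linear": [-60, 0, -130], "turn": [0, 0, 0]}, {"claw": 0.55, "linear": [-90, 0, -170], "turn": [0, 0, 0]}, {"claw": 0.55, "linear": [-90, 0, -170], "turn": [0, 0, 0]}])

```text
time_s: 8.48
ee_pos: [0.5701, 0.027, 0.2105]
eef_rot: [-3.141, 0.007, -3.064]
force: [0.2, 0.2, 0.1]
grip_width: 0.0518
```

```bash
python3 - <<'E'
from h import *
o=get_obs(); im=vision.camera("wrist"); cv2.imwrite("pics/w5.png",im)
print(o["ee_pos"],o["eef_rot"],o["grip_width"])
np.save("o5.npy",np.r_[o["ee_pos"],o["eef_rot"]])
crop("pics/w5.png",120,25,340,145,3.5,"pics/c11.png")
E
```

```text
[0.57005779 0.02704134 0.2104693 ] [-3.14086679  0.00740518 -3.06398132] 0.05184710971995303
```

View pics/c11.png

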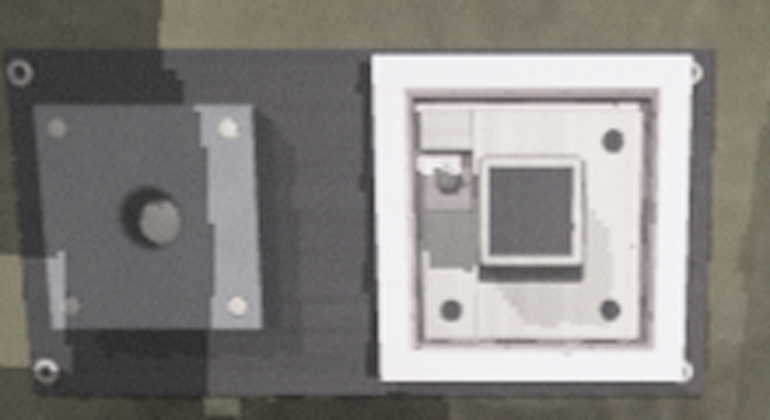

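The blank is seated: the pin is in the notch and the plate lies inside the rim with an even gap. Next is the stylus.

```bash
python3 - <<'E'
from h import *
rel([.490,.376,.22],1.65)
E
```

```text
lin [51.9, 354.1, -11.2] turn [0.004, 0.004, 1.569]
```

play_rows(moves=[{"claw": 0.55, "linear": [52, 354, -11.2], "turn": [0.004, 0.004, 1.569]}, {"claw": 0.55, "linear": [52, 354, -11.2], "turn": [0.004, 0.004, 1.569]}, {"claw": 0.55, "linear": [52, 354, -11.2], "turn": [0.004, 0.004, 1.569]}, {"claw": 0.55, "linear": [52, 354, -11.2], "turn": [0.004, 0.004, 1.569]}, {"claw": 0.55, "linear": [52, 354, -11.2], "turn": [0.004, 0.004, 1.569]}, {"claw": 0.55, "linear": [52, 354, -11.2], "turn": [0.004, 0.004, 1.569]}, {"claw": 0.55, "linear": [52, 354, -11.2], "turn": [0.004, 0.004, 1.569]}, {"claw": 0.55, "linear": [52, 354, -11.2], "turn": [0.004, 0.004, 1.569]}])

```text
time_s: 9.52
ee_pos: [0.4885, 0.3764, 0.2182]
eef_rot: [-3.139, 0.002, 1.791]
force: [1.1, -0.2, -0.2]
grip_width: 0.0518
```

```bash
python3 - <<'E'
from h import *
rel([.490,.376,.22],1.65)
E
```

```text
lin [-0.7, 1.3, -1.8] turn [-0.002, 0.002, 0.141]
```

play_rows(moves=[{"claw": 0.55, "linear": [-0.7, 1.3, -1.8], "turn": [-0.002, 0.002, 0.141]}, {"claw": 0.55, "linear": [-0.7, 1.3, -1.8], "turn": [-0.002, 0.002, 0.141]}, {"claw": 0.55, "linear": [-0.7, 1.3, -1.8], "turn": [-0.002, 0.002, 0.141]}])

```text
time_s: 9.9
ee_pos: [0.4896, 0.3757, 0.2194]
eef_rot: [-3.14, 0.0, 1.653]
force: [-0.4, -0.9, 0.3]
grip_width: 0.0519
```

```bash
python3 - <<'E'
from h import *
o=get_obs(); im=vision.camera("wrist"); cv2.imwrite("pics/w6.png",im)
print(o["ee_pos"],o["eef_rot"],o["grip_width"])
np.save("o6.npy",np.r_[o["ee_pos"],o["eef_rot"]])
crop("pics/w6.png",215,125,335,245,5,"pics/c12.png")
E
```

```text
[0.48963261 0.37571734 0.21936668] [-3.14044885e+00  3.59274330e-04  1.65284202e+00] 0.051908332966874804
```

View pics/w6.png

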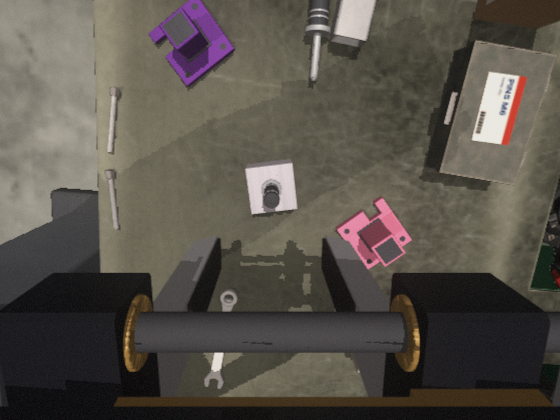

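View pics/c12.png

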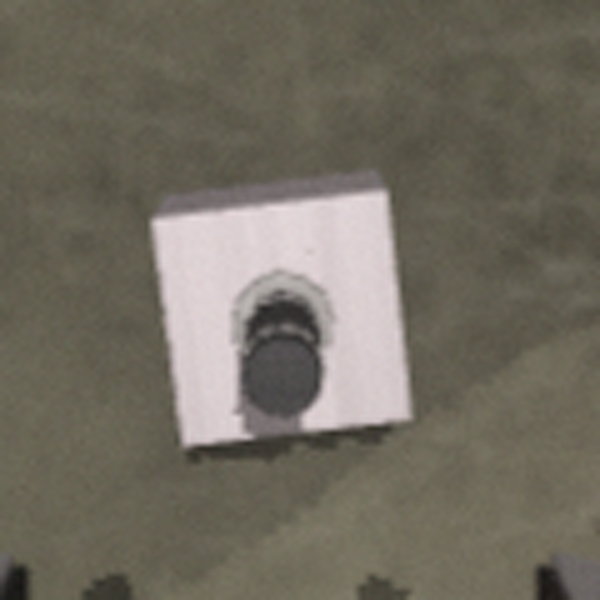

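```bash
python3 - <<'E'
from fit import *
v=np.load("o6.npy"); o=dict(ee_pos=v[:3],eef_rot=v[3:]); w=cam("wrist",o)
print(fit([(386,188),(411,420),(184,446),(152,217)],sq(.023,.04),[.49,.376,.2],5,[215,125],w))
print(ray(w,*((np.array([283,375])+.5)/5-.5+[215,125]),.094))
print(ray(w,*((np.array([284,320])+.5)/5-.5+[215,125]),.044))
rel([.4905,.3758,.053],1.65)
E
```

```text
(array([0.49006943, 0.37598643, 0.20312971]), np.float64(0.36110553618044605))
[0.49002525 0.37642527 0.094     ]
[0.4901695  0.37661529 0.044     ]
lin [0.0, 0.9, 166.6] turn [-0.001, 0.0, 0.002]
```

play_rows(moves=[{"claw": 0.5, "linear": [0.5, 0.5, 55], "turn": [0, 0, 0]}, {"claw": 0.5, "linear": [0.5, 0.5, 110], "turn": [0, 0, 0]}, {"claw": 0.5, "linear": [0.5, 0.5, 150], "turn": [0, 0, 0]}, {"claw": 0.5, "linear": [0.5, 0.5, 166.5], "turn": [0, 0, 0]}, {"claw": 0.5, "linear": [0.5, 0.5, 166.5], "turn": [0, 0, 0]}, {"claw": 0.5, "linear": [0.5, 0.5, 166.5], "turn": [0, 0, 0]}])

```text
time_s: 10.7
ee_pos: [0.4908, 0.3768, 0.0549]
eef_rot: [3.14, -0.001, 1.653]
force: [0.3, 0.5, 1.2]
grip_width: 0.0471
```

```bash
python3 - <<'E'
from h import *
o=get_obs();print(o["eef_rot"],o["ee_pos"])
rel([.4901,.3763,.053],1.652)
E
```

```text
[ 3.14014213e+00 -1.06827515e-03  1.65269759e+00] [0.49081602 0.37678525 0.05492078]
lin [-0.4, -0.8, 1.9] turn [0.001, -0.001, 0.001]
```

play_rows(moves=[{"claw": 0.5, "linear": [-0.4, -0.8, 1.5], "turn": [0, 0, 0]}, {"claw": 0.05, "linear": [-0.4, -0.8, 1.5], "turn": [0, 0, 0]}, {"claw": 0.05, "linear": [-0.4, -0.8, 1.5], "turn": [0, 0, 0]}, {"claw": 0.05, "linear": [-0.4, -0.8, 1.5], "turn": [0, 0, 0]}, {"claw": 0.05, "linear": [-0.4, -0.8, 1.5], "turn": [0, 0, 0]}, {"claw": 0.05, "linear": [-0.4, -0.8, 1.5], "turn": [0, 0, 0]}, {"claw": 0.05, "linear": [-0.4, -0.8, 1.5], "turn": [0, 0, 0]}, {"claw": 0.05, "linear": [-0.4, -0.8, 1.5], "turn": [0, 0, 0]}], force=30)

```text
time_s: 11.7
ee_pos: [0.4901, 0.3763, 0.0534]
eef_rot: [3.14, -0.001, 1.653]
force: [0.1, -0.4, 0.4]
grip_width: 0.0135
```

```bash
python3 - <<'E'
from h import *
o=get_obs();print(o["eef_rot"],o["ee_pos"],o["force"],o["grip_width"])
E
```

```text
[ 3.14008709e+00 -1.10925600e-03  1.65266824e+00] [0.49007646 0.376331   0.0534334 ] [ 0.12458683 -0.40011253  0.3969314 ] 0.013467349581659708
```

play_rows(moves=[{"claw": 0.05, "linear": [0, 0, -30], "turn": [0, 0, 0]}, {"claw": 0.05, "linear": [0, 0, -80], "turn": [0, 0, 0]}, {"claw": 0.05, "linear": [0, 0, -130], "turn": [0, 0, 0]}, {"claw": 0.05, "linear": [0, 0, -130], "turn": [0, 0, 0]}])

```text
time_s: 12.2
ee_pos: [0.491, 0.377, 0.1875]
eef_rot: [3.134, -0.004, 1.653]
force: [-0.4, 0.6, -0.5]
grip_width: 0.0135
```

```bash
python3 - <<'E'
from h import *
o=get_obs(); im=vision.camera("wrist"); cv2.imwrite("pics/w7.png",im)
print(o["ee_pos"],o["eef_rot"],o["grip_width"])
rel([.472,-.04,.19],1.65)
E
```

```text
[0.49104253 0.37698794 0.18753042] [ 3.13418506 -0.00445305  1.65274732] 0.01346764584086991
lin [-413.5, -52.2, -6.6] turn [0.004, -0.002, 0.003]
```

View pics/w7.png

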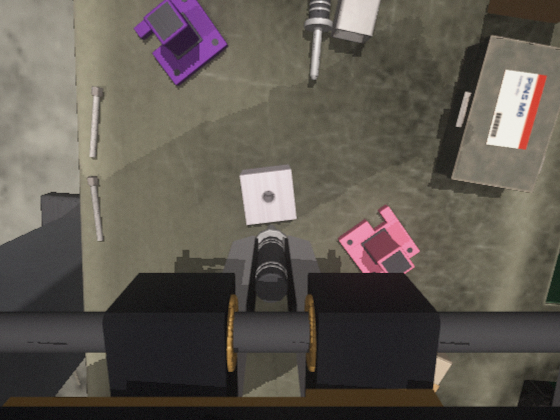

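```bash
python3 - <<'E'
from h import *
c=cam("wrist",dict(ee_pos=np.array([.49104,.37699,.18753]),eef_rot=np.array([3.13418506,-0.00445305,1.65274732])))
print(ray(c,268,196,.04))
rel([.4845,-.0793,.19],1.6485)
E
```

```text
[0.48985668 0.37682025 0.04      ]
lin [-453.7, -42.9, -6.6] turn [0.004, -0.002, 0.004]
```

play_rows(moves=[{"claw": 0.05, "linear": [-453.7, -42.9, -6.6], "turn": [0.004, -0.002, 0.004]}, {"claw": 0.05, "linear": [-453.7, -42.9, -6.6], "turn": [0.004, -0.002, 0.004]}, {"claw": 0.05, "linear": [-453.7, -42.9, -6.6], "turn": [0.004, -0.002, 0.004]}, {"claw": 0.05, "linear": [-453.7, -42.9, -6.6], "turn": [0.004, -0.002, 0.004]}, {"claw": 0.05, "linear": [-453.7, -42.9, -6.6], "turn": [0.004, -0.002, 0.004]}, {"claw": 0.05, "linear": [-453.7, -42.9, -6.6], "turn": [0.004, -0.002, 0.004]}, {"claw": 0.05, "linear": [-453.7, -42.9, -6.6], "turn": [0.004, -0.002, 0.004]}, {"claw": 0.05, "linear": [-453.7, -42.9, -6.6], "turn": [0.004, -0.002, 0.004]}])

```text
time_s: 13.25
ee_pos: [0.4836, -0.082, 0.1884]
eef_rot: [-3.139, -0.001, 1.645]
force: [-0.2, 0.3, -0.7]
grip_width: 0.0136
```

```bash
python3 - <<'E'
from h import *
rel([.4845,-.0793,.19],1.6485)
E
```

```text
lin [2.6, 1.1, -1.6] turn [-0.003, -0.001, -0.003]
```

play_rows(moves=[{"claw": 0.05, "linear": [2.6, 1.1, -1.6], "turn": [-0.003, 0, -0.003]}, {"claw": 0.05, "linear": [2.6, 1.1, -1.6], "turn": [-0.003, 0, -0.003]}])

```text
time_s: 13.5
ee_pos: [0.4844, -0.0781, 0.1894]
eef_rot: [-3.141, -0.001, 1.649]
force: [-1.3, 0.6, -0.7]
grip_width: 0.0136
```

```bash
python3 - <<'E'
from h import *
o=get_obs(); im=vision.camera("wrist"); cv2.imwrite("pics/w8.png",im)
print(o["ee_pos"],o["eef_rot"],o["grip_width"])
np.save("o8.npy",np.r_[o["ee_pos"],o["eef_rot"]])
crop("pics/w8.png",200,70,340,240,4,"pics/c13.png")
E
```

```text
[ 0.48438808 -0.0780929   0.18940153] [-3.14080669e+00 -1.48573365e-03  1.64943035e+00] 0.013564336484305028
```

View pics/c13.png

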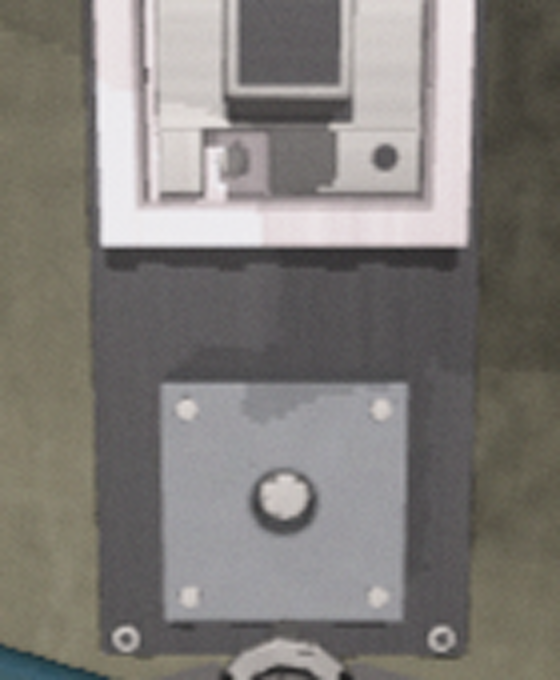

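```bash
python3 - <<'E'
from fit import *
v=np.load("o8.npy"); o=dict(ee_pos=v[:3],eef_rot=v[3:]); w=cam("wrist",o)
print(fit([(409,382),(404,621),(165,621),(161,384)],sq(.028,.034),[.484,-.08,.08],4,[200,70],w))
print(ray(w,*((np.array([284,500])+.5)/4-.5+[200,70]),.034),ray(w,*((np.array([285,496])+.5)/4-.5+[200,70]),.024))
rel([.4845,-.0788,.09],1.6485)
E
```

```text
(array([ 0.48465522, -0.07989079,  0.07970339]), np.float64(0.28528668198623564))
[ 0.48440489 -0.07891587  0.034     ] [ 0.48470416 -0.07992685  0.024     ]
lin [-1.0, 0.0, 99.6] turn [-0.001, -0.001, 0.001]
```

play_rows(moves=[{"claw": 0.05, "linear": [-1.6, 0.1, 45], "turn": [0, 0, 0]}, {"claw": 0.05, "linear": [-1.6, 0.1, 85], "turn": [0, 0, 0]}, {"claw": 0.05, "linear": [-1.6, 0.1, 99], "turn": [0, 0, 0]}, {"claw": 0.05, "linear": [-1.6, 0.1, 99], "turn": [0, 0, 0]}, {"claw": 0.05, "linear": [-1.6, 0.1, 99], "turn": [0, 0, 0]}])

```text
time_s: 14.18
ee_pos: [0.4855, -0.0793, 0.092]
eef_rot: [3.14, -0.001, 1.65]
force: [0.0, -0.5, -1.2]
grip_width: 0.0138
```

```bash
python3 - <<'E'
from h import *
o=get_obs();print(o["force"])
rel([.4846,-.0797,.080],1.6485)
im=vision.camera("wrist"); cv2.imwrite("pics/w9.png",im)
s=vision.camera("scene"); cv2.imwrite("pics/s9.png",s); crop("pics/s9.png",300,100,440,230,5,"pics/c14.png")
E
```

```text
[ 0.04714439 -0.4501757  -1.16833129]
lin [-0.3, -0.9, 12.0] turn [0.002, -0.001, 0.002]
```

View pics/w9.png

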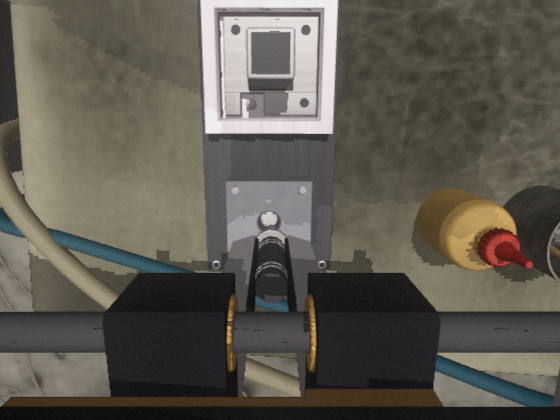

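View pics/c14.png

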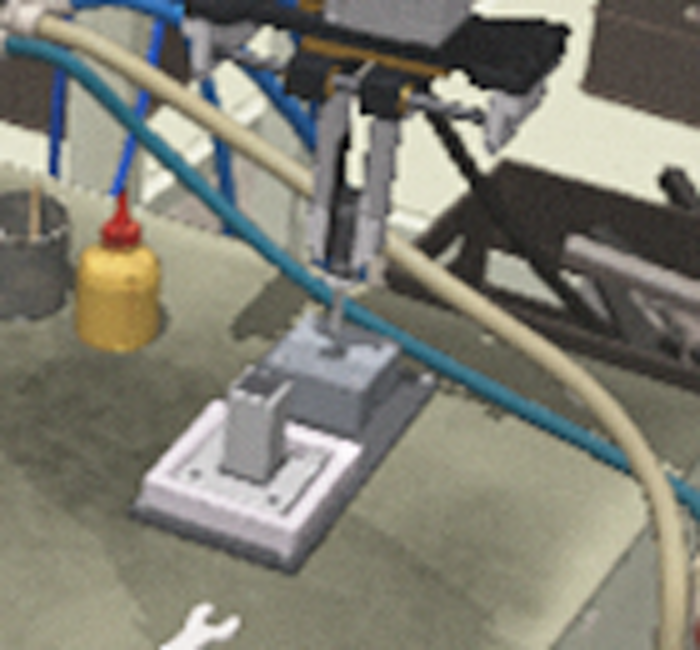

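The scene view shows the tip upright just above the hole, and the blank seated. Pressing now.

play_rows(moves=[{"claw": 0.05, "linear": [-0.3, -0.9, 8], "turn": [0, 0, 0]}, {"claw": 0.05, "linear": [-0.3, -0.9, 15], "turn": [0, 0, 0]}, {"claw": 0.05, "linear": [-0.3, -0.9, 20], "turn": [0, 0, 0]}, {"claw": 0.05, "linear": [-0.3, -0.9, 23], "turn": [0, 0, 0]}, {"claw": 0.05, "linear": [-0.3, -0.9, 25.5], "turn": [0, 0, 0]}, {"claw": 0.05, "linear": [-0.3, -0.9, 26.5], "turn": [0, 0, 0]}, {"claw": 0.05, "linear": [-0.3, -0.9, 26.5], "turn": [0, 0, 0]}])

```text
time_s: 15.15
ee_pos: [0.4846, -0.0798, 0.0657]
eef_rot: [3.14, -0.001, 1.65]
force: [-2.5, 0.7, 6.2]
grip_width: 0.0132
```

play_rows(moves=[{"claw": 0.05, "linear": [0, 0, 0.8], "turn": [0, 0, 0]}, {"claw": 0.05, "linear": [0, 0, 0.8], "turn": [0, 0, 0]}])

```text
time_s: 15.4
ee_pos: [0.4847, -0.0799, 0.0655]
eef_rot: [3.139, -0.0, 1.65]
force: [-4.1, 0.6, 8.6]
grip_width: 0.0135
```

```bash
python3 - <<'E'
from h import *
o=get_obs();print(o["force"],o["ee_pos"])
E
```

```text
[-4.05585372  0.6352682   8.58612026] [ 0.48474054 -0.07990092  0.06552026]
```

The button is bottomed: the TCP moved 0.2 mm while the force rose to 8.6 N, well above 4 N. I'll lift off and check.

play_rows(moves=[{"claw": 0.05, "linear": [0, 0, -15], "turn": [0, 0, 0]}, {"claw": 0.05, "linear": [0, 0, -50], "turn": [0, 0, 0]}, {"claw": 0.05, "linear": [0, 0, -100], "turn": [0, 0, 0]}, {"claw": 0.05, "linear": [0, 0, -125], "turn": [0, 0, 0]}, {"claw": 0.05, "linear": [0, 0, -125], "turn": [0, 0, 0]}])

```text
time_s: 16.02
ee_pos: [0.4852, -0.0801, 0.1926]
eef_rot: [3.136, 0.001, 1.65]
force: [0.3, 0.2, -0.9]
grip_width: 0.0133
```

```bash
python3 - <<'E'
from h import *
o=get_obs();print(o["force"],o["ee_pos"])
im=vision.camera("wrist"); cv2.imwrite("pics/w10.png",im); crop("pics/w10.png",160,60,380,330,2.2,"pics/c15.png")
rel([.4901,.3763,.19],1.652)
E
```

```text
[ 0.27774531  0.22362321 -0.93416826] [ 0.48515584 -0.08011075  0.19258978]
lin [454.4, 41.8, 1.0] turn [0.003, 0.0, -0.002]
```

View pics/c15.png

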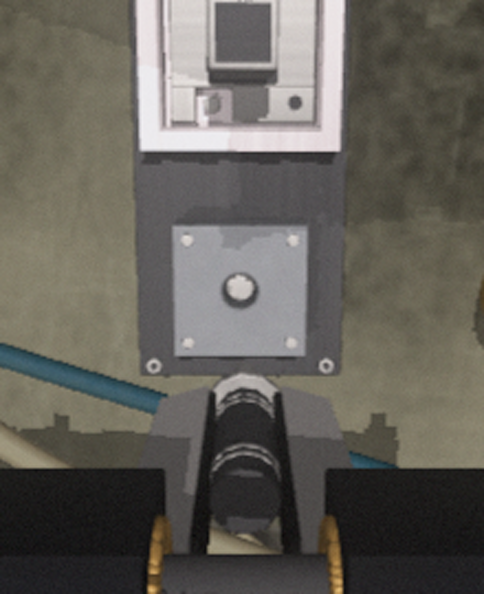

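The button is up, the blank is still seated, and the stylus is straight in the grip. Now back to the holder.

play_rows(moves=[{"claw": 0.05, "linear": [454.4, 41.8, 1], "turn": [0.003, 0, -0.002]}, {"claw": 0.05, "linear": [454.4, 41.8, 1], "turn": [0.003, 0, -0.002]}, {"claw": 0.05, "linear": [454.4, 41.8, 1], "turn": [0.003, 0, -0.002]}, {"claw": 0.05, "linear": [454.4, 41.8, 1], "turn": [0.003, 0, -0.002]}, {"claw": 0.05, "linear": [454.4, 41.8, 1], "turn": [0.003, 0, -0.002]}, {"claw": 0.05, "linear": [454.4, 41.8, 1], "turn": [0.003, 0, -0.002]}, {"claw": 0.05, "linear": [454.4, 41.8, 1], "turn": [0.003, 0, -0.002]}, {"claw": 0.05, "linear": [454.4, 41.8, 1], "turn": [0.003, 0, -0.002]}])

```text
time_s: 17.08
ee_pos: [0.4889, 0.3789, 0.1877]
eef_rot: [-3.139, 0.001, 1.655]
force: [-0.1, -0.2, -1.5]
grip_width: 0.0132
```

```bash
python3 - <<'E'
from h import *
rel([.4901,.3763,.105],1.652)
E
```

```text
lin [-2.6, 1.2, 82.7] turn [-0.002, 0.001, 0.003]
```

play_rows(moves=[{"claw": 0.05, "linear": [-2.6, 1.2, 40], "turn": [-0.002, 0, 0.003]}, {"claw": 0.05, "linear": [-2.6, 1.2, 75], "turn": [-0.002, 0, 0.003]}, {"claw": 0.05, "linear": [-2.6, 1.2, 82], "turn": [-0.002, 0, 0.003]}, {"claw": 0.05, "linear": [-2.6, 1.2, 82], "turn": [-0.002, 0, 0.003]}, {"claw": 0.05, "linear": [-2.6, 1.2, 82], "turn": [-0.002, 0, 0.003]}])

```text
time_s: 17.7
ee_pos: [0.4908, 0.3765, 0.1073]
eef_rot: [3.14, 0.0, 1.652]
force: [-0.7, -0.2, 0.0]
grip_width: 0.0134
```

```bash
python3 - <<'E'
from h import *
o=get_obs();print(o["ee_pos"],o["eef_rot"],o["force"])
rel([.4901,.3763,.0534],1.652)
im=vision.camera("wrist"); cv2.imwrite("pics/w11.png",im); crop("pics/w11.png",200,130,340,310,3.2,"pics/c16.png")
E
```

```text
[0.49076007 0.37648891 0.10726515] [3.13986809e+00 2.24669811e-04 1.65185380e+00] [-0.69165798 -0.16029448  0.03661603]
lin [-0.1, -0.8, 53.9] turn [0.002, 0.0, -0.0]
```

View pics/c16.png

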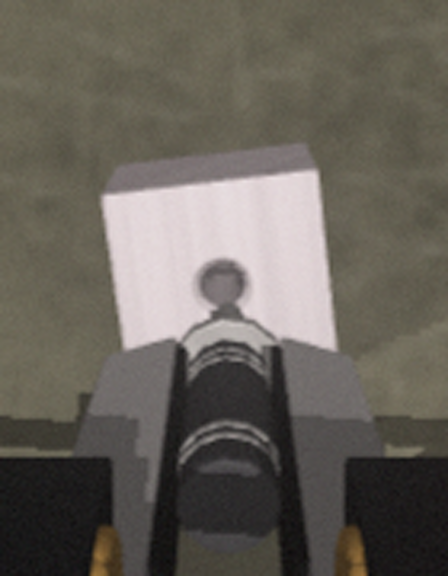

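play_rows(moves=[{"claw": 0.05, "linear": [-0.1, -0.7, 8], "turn": [0.001, 0, 0]}, {"claw": 0.05, "linear": [-0.1, -0.7, 16], "turn": [0.001, 0, 0]}, {"claw": 0.05, "linear": [-0.1, -0.7, 24], "turn": [0.001, 0, 0]}, {"claw": 0.05, "linear": [-0.1, -0.7, 32], "turn": [0.001, 0, 0]}, {"claw": 0.05, "linear": [-0.1, -0.7, 40], "turn": [0.001, 0, 0]}, {"claw": 0.05, "linear": [-0.1, -0.7, 47], "turn": [0.001, 0, 0]}, {"claw": 0.05, "linear": [-0.1, -0.7, 51], "turn": [0.001, 0, 0]}, {"claw": 0.05, "linear": [-0.1, -0.7, 53], "turn": [0.001, 0, 0]}])

```text
time_s: 18.75
ee_pos: [0.4901, 0.3763, 0.054]
eef_rot: [3.141, 0.0, 1.652]
force: [0.4, 0.1, -0.3]
grip_width: 0.0135
```

```bash
python3 - <<'E'
from h import *
o=get_obs();print(o["ee_pos"],o["eef_rot"],o["force"])
rel([.4901,.3763,.0534],1.652)
E
```

```text
[0.49008163 0.3763391  0.05397497] [3.14103781e+00 2.75386482e-04 1.65186330e+00] [ 0.36383089  0.13974821 -0.26342629]
lin [-0.0, 0.0, 0.6] turn [0.001, 0.0, -0.0]
```

The stylus is in the hole, 0.6 mm above its rest. I'll release and rise.

play_rows(moves=[{"claw": 0.05, "linear": [0, 0, 0.8], "turn": [0, 0, 0]}, {"claw": 0.05, "linear": [0, 0, 0.8], "turn": [0, 0, 0]}, {"claw": 0.5, "linear": [0, 0, 0.8], "turn": [0, 0, 0]}, {"claw": 0.5, "linear": [0, 0, 0.8], "turn": [0, 0, 0]}, {"claw": 0.5, "linear": [0, 0, 0.8], "turn": [0, 0, 0]}, {"claw": 0.5, "linear": [0, 0, 0.8], "turn": [0, 0, 0]}])

```text
time_s: 19.5
ee_pos: [0.4901, 0.3764, 0.0532]
eef_rot: [3.141, 0.0, 1.652]
force: [0.8, -0.3, 0.7]
grip_width: 0.0464
```

play_rows(moves=[{"claw": 0.5, "linear": [0, 0, -25], "turn": [0, 0, 0]}, {"claw": 0.5, "linear": [0, 0, -70], "turn": [0, 0, 0]}, {"claw": 0.5, "linear": [0, 0, -120], "turn": [0, 0, 0]}, {"claw": 0.5, "linear": [0, 0, -170], "turn": [0, 0, 0]}, {"claw": 0.5, "linear": [0, 0, -170], "turn": [0, 0, 0]}, {"claw": 0.5, "linear": [0, 0, -170], "turn": [0, 0, 0]}])

```text
time_s: 20.25
ee_pos: [0.4897, 0.3762, 0.2223]
eef_rot: [-3.141, 0.001, 1.652]
force: [-1.5, -0.5, -0.6]
grip_width: 0.0469
```

```bash
python3 - <<'E'
from h import *
o=get_obs()
print(o["ee_pos"],o["force"],o["grip_width"])
for n in ["wrist","scene","top"]: cv2.imwrite(f"pics/{n}_e.png",vision.camera(n))
a=cv2.imread("pics/wrist_e.png")[125:245,215:335]; b=cv2.imread("pics/scene_e.png")[100:300,210:410]; c=cv2.imread("pics/top_e.png")[205:275,320:430]
r=lambda i,h:cv2.resize(i,(h*i.shape[1]//i.shape[0],h),interpolation=cv2.INTER_CUBIC)
x=np.hstack([r(a,300),r(b,300)]); cv2.imwrite("pics/e.png",x); cv2.imwrite("pics/e2.png",r(c,400))
E
```

```text
[0.48974657 0.37622479 0.22232594] [-1.51001729 -0.48201422 -0.57301568] 0.04694011052984112
```

View pics/e.png

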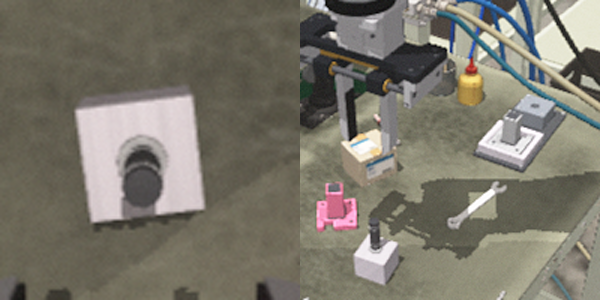

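View pics/top_e.png

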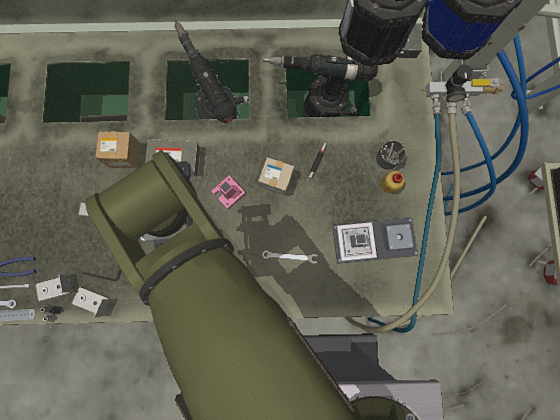

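The stylus is upright with its collar on the block. The blank is in the nest, and the carton, gauge, spanner, cup and bottle are at their original pixels. Handing in.

```bash
python3 -c "
from station import hand_in; print(hand_in())"
```

```text
the job is handed in; nothing more can be done
None
```

The blank is seated in the nest, the button was pressed with the stylus, and the stylus is back in its holder. I handed the job in at about 20 s, well under the 72 s limit; `hand_in()` reports no verdict.

- **Blank:** The key pin showed at (-12, -23), so I turned the blank to +90° against the fixture. It went in at the seated height (its underside read about 9.8 mm, against 10 mm nominal). Later pictures show the pin in the notch and the plate evenly inside the rim.
- **Button:** I pressed it with the stylus tip until it stopped. The force rose to 8.6 N while the tool moved only 0.2 mm. I had no direct reading of the joint, so full travel is inferred from that force and the tip's depth. The button looked up again afterwards.
- **Stylus:** I returned it to within a few tenths of a millimetre of where I took it and released it. It stands upright with its collar on the block.
- **Last checks:** The gripper is clear, about 13 cm above the stylus, and the bystanders are at the same pixels as at the start. The top and wrist cameras disagreed by about 1.5 mm throughout; I used the wrist values.

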